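Pack the sample carrier and latch its lid

ROBOT

A 6-joint arm with a two-finger parallel gripper is mounted at the origin on the work surface. World frame = base frame: x ahead of the robot, y to its left, z up, the work surface at z = 0. Lengths are in m, angles in rad, forces in N, time in s.
With the tool pointing down it reaches from about 0.35 to 0.85 m from the base axis. Payload 8.1 kg.
Tool frame: the origin (TCP) lies at the very end of the fingers, on their centre line; the grasp point (between the pads) lies 19 mm behind it; z points along the fingers, y is the line along which they close (so a half turn about z gives the same grasp; the last joint's range is limited). The gripper opens to 93 mm and grips with 3 to 60 N. Pads are 15 mm wide; open, the fingers measure 128 mm over their backs; the gripper's body (75 mm by 188 mm) begins 65 mm behind the grasp point.
Start: joints at [-1.354, 0.13, 1.488, -0, 1.523, -0.085], TCP at [0.178, -0.573, 0.219] pointing down, gripper open.
Joint ranges: [-2.96, 2.96], [-0.89, 2.26], [0.02, 2.5], [-1.34, 4.48], [0, 2.73], [-2.66, 2.66]. Speed limits (rad/s): [2.39, 2.39, 2.79, 3.14, 3.14, 3.14].

INTERFACE

Orientations are given as a rotation vector (axis times angle).
In Python, from plant import robot gives the robot as it stands. The module is installed in compiled form; this text tells all that it offers.
- The arm moves only by the tool play_rows, never from a script. Its argument "increments" is text: rows parted by semicolons, each of 5 numbers parted by spaces: the shift along the tool's x, y, z in mm, then the turn about the tool's z in degrees, then the closure, from -1 (fully open) to 1 (shut). In form: dx dy dz yaw claw; .... A call has 1 to 20 rows; each row is the pose to reach, as a shift and turn from the pose commanded when the call began, along the tool's axes at that moment; what a row does not reach only later rows make up. A row lasts 1/10 s, in which the tool goes at most 50 mm and 8.59 degrees, less where a joint would pass 70% of its speed; a pose out of reach is approached as far as the arm can. A call with a gripper value outside its range is refused whole. The fingers move at their own pace and stop on an object; "force" is the grip in N (left out, the last holds). Time passes only in rows, so rows that repeat a pose let the fingers close. It gives the time, the measured TCP pose, the force, the opening and the grip force at its end, in the units of the state.
- robot.read_state(): the state, without advancing time (a new reading comes with each control period).
- robot.read_camera(name): name is "scene" or "top" or "wrist"; returns the picture (384x512x3 uint8, blue, green, red); there is no depth.
- robot.calibration(name): a dict with "vertical_fov" (degrees; the focal length in pixels is half the picture's height over the tangent of half this angle, whatever the lens; pixels are square), "cx", "cy" (the principal point, pixels), "rvec" (rotation vector, rad) and "tvec" (3), from world to camera coordinates, as OpenCV has them. Camera axes: x right, y down, z forward; pixel columns grow to the right and rows downward; lengths in m; the calibration is good to about 2 mm. A picture is of the moment at which its call begins: read the wrist's pose just before it. calibration takes no time and is no camera call; for the wrist camera it gives the pose at the moment of the call.
- robot.close_job(): hands the job in; it is judged then, once.
Trained networks look in the newest picture that a camera, given by its name, has taken for a name from the list of things; names that differ only in an ending like _2 or _b are one class to them, and where a whole thing is asked for, a point or a joint stands for the part that bears it (a point fixed in the world has none). Each returns a list of dicts, best first, with "conf" (0 to 1); they miss things now and then, are a little off and sometimes report something else, mostly with a low value. They report only what shows in the picture. A call takes as long as a camera call. They do not tell look-alikes from the thing itself.
- robot.recognise(camera, query): "centre" ([x, y, z] in m, in world coordinates, good to about 4 mm: the middle of the surface that is visible of it).
- robot.regions_of(camera, query): "pixels" (384x512 bool, what is visible of it).
- robot.landmark_of(camera, query): "centre" ([x, y, z] in m, in world coordinates, good to about 4 mm: a listed point, or the origin of a listed thing).
The state is a dict: "t": time; "q": joint angles; "dq": joint speeds; "joint_torque": joint torques, N m; "tool_pos": TCP position; "orientation": TCP orientation; "force": force on the tool from outside, world axes, zero at the start; "wrist_torque": the same for the moment, N m; "opening": finger opening in m; "gripper_force": force on a finger pad.
Only numpy, scipy, OpenCV 4.12 (cv2) and the standard library are available. Lean on these libraries where they do the work, as an engineer would, in place of code of your own. Each camera call takes 0.05 s, during which the arm holds its last target. There are 200 camera calls.

TASK

Get the tasting samples ready to go: stand every sample tin upright inside the steel carrier, slide the lid along its ledge under the bridge until it is fully home, then flip the latch's loop over the hook on the lid and snap the lever down over centre so that it stays shut. Do not shift or knock over the other things on the worktop.

Things in the scene. Friction and masses are not known exactly. Their poses are not given: they have to be found in the camera images.
- carrier: Steel sample carrier, an open-topped box, fixed. Origin: centre of its underside; z up; +x = direction in which the lid slides home. Outside 230 (x) by 170 mm (y); inside x -105 to 105, y -75 to 75 mm, floor at z 6, no dividers. Wall tops at z 90 form the lid's ledge; flared guides along both long sides rise to z 102, about 84 mm from the middle line. Bridge and latch: see the other entries.
- carrier_home (a point): Where the lid's origin lies when the lid is fully home: the carrier's (0, 0, 90 mm), axes as the carrier's. A flat steel bridge (overhang) spans the carrier's +x end from x = 60 to 116 mm, underside at z 102, top at z 107; under it an end stop at x = 105 mm closes the slot.
- lid: Loose aluminium lid, 0.28 to 0.44 kg, at first flat on the worktop. Origin on the underside of its plate, z up, +x towards the nose that goes under the bridge. Plate x -115 to 105, y -81 to 81, 6 mm thick, with a black bar handle and, nearer the nose, a steel hook (keeper). Set on the ledge with its nose short of the bridge, it slides in +x under the bridge to the stop.
- lid_grip (a point): Centre of the lid's black bar handle, at the lid's (-30, 0, 24 mm), axes as the lid's. Bar 70 mm long (x), 14 mm wide (y), on a foot at each end; its top is 36 mm and its underside 18 mm above the underside of the plate.
- lid_keeper (a point): Where the loop's crossbar seats in the keeper: the lid's (35, 0, 10 mm), axes as the lid's. The keeper is a hook 24 mm wide (y), 14 mm tall over the plate: an upright 3 to 9 mm to +x of this point, and a lip reaching 5 mm to -x of it, underside 9 mm over the plate. It opens to -x: the crossbar comes down on that side and is then drawn +x under the lip.
- latch_hinge (a point): Middle of the lever's hinge line (along the carrier's y), on the bridge at the carrier's (95, 0, 132 mm); axes as the carrier's.
- lever (a joint): Lever angle, rad; its elevation over the carrier's +x is (value - 0.21). 0 = shut, pointing +x, away from the lid; it rises and swings over towards the lid up to 2.74, fully open (end stop), leaning over the lid. Friction holds it where left (about 1 N at its bar moves it). With the loop hooked it takes about 2 N, snaps over centre at about 0.7 and stays shut.
- lever_grip (a point): Centre of the lever's grip bar, 95 mm from the hinge. The lever is a U of round bar: two 8 mm arms 60 mm apart, joined by this 12 mm thick, 68 mm long bar.
- loop (a joint): Angle of the wire loop relative to the lever, rad; its elevation over the carrier's +x is (lever - 0.21 + loop). Pivoted on the lever 14 mm from the hinge; swings loosely by its weight through the lever's U. Least -1.40 = folded back, its start. With the lever fully open the folded loop stands leaning away from the lid; pushed past upright it falls onto the lid.
- loop_bar (a point): Middle of the loop's crossbar, 6 mm thick, 36 mm long, 75.5 mm from the loop's pivot (the loop is springy and stretches a few mm). Dropped with the lever fully open and the lid within 8 mm of home it lands on the lid beyond the keeper (hooked); with the lever less open it may land on the keeper instead. Closing the lever then draws it into the seat.
- tin1_mid (a point): A closed steel sample tin with a knob on top: body 60 mm diameter and 50 mm tall, black knob 24 mm diameter and 26 mm tall on its centre, 76 mm tall in all, 0.15 to 0.3 kg. Point half-way up (38 mm above its underside); z along the tin, up when upright. Two to four tins are there; None if absent.
- tin2_mid (a point): A closed steel sample tin with a knob on top: body 60 mm diameter and 50 mm tall, black knob 24 mm diameter and 26 mm tall on its centre, 76 mm tall in all, 0.15 to 0.3 kg. Point half-way up (38 mm above its underside); z along the tin, up when upright. Two to four tins are there; None if absent.
- tin3_mid (a point): A closed steel sample tin with a knob on top: body 60 mm diameter and 50 mm tall, black knob 24 mm diameter and 26 mm tall on its centre, 76 mm tall in all, 0.15 to 0.3 kg. Point half-way up (38 mm above its underside); z along the tin, up when upright. Two to four tins are there; None if absent.
- tin4_mid (a point): A closed steel sample tin with a knob on top: body 60 mm diameter and 50 mm tall, black knob 24 mm diameter and 26 mm tall on its centre, 76 mm tall in all, 0.15 to 0.3 kg. Point half-way up (38 mm above its underside); z along the tin, up when upright. Two to four tins are there; None if absent.
- mug: Bystander, not part of the job: white mug, 80 mm wide, 90 mm tall. Origin: its underside (or the middle of its underside).
- jar: Bystander, not part of the job: large glass jar, 100 mm wide, 150 mm tall. Origin: its underside (or the middle of its underside).
- bowl: Bystander, not part of the job: black bowl, 160 mm wide. Origin: its underside (or the middle of its underside).
- shaker: Bystander, not part of the job: small glass shaker with steel cap, 40 mm wide, 85 mm tall, standing among the tins. Origin: its underside (or the middle of its underside).
- oil: Bystander, not part of the job: green glass bottle, 60 mm wide, 130 mm tall. Origin: its underside (or the middle of its underside).
- spatula: Bystander, not part of the job: spatula lying on the worktop. Origin: its underside (or the middle of its underside).
Mind the look-alikes: they are no part of the job. What is shaped like the part that bears tin1_mid but blue or yellow is not meant.

How it is judged:
By the outcome, as a careful person would: the job done as asked, in the order asked, and still so for the second after the job is handed in, with the robot touching nothing.
Of tin1, tin2, tin3, tin4 only 2 to 4 are there at a start; the rules pass over those that are not, and their reading is None.
At some moment in a run one of tin1, tin2, tin3, tin4 may be knocked a few centimetres aside while the robot is not near it.
It also fails if it takes over 210 s, if anything falls off the work surface, if the arm or the gripper's body presses on something with over 40 N, if the wrist force passes 120 N, or if a joint passes its speed limit or range.

## Working session

There is one attempt and no reset: what is moved stays moved. The work goes in short steps, Python scripts to look and compute and a tool call to move; the robot and the scene stay as the last step left them, time stands still between calls to the robot, and variables do not carry over. Pictures are saved under pics/ and viewed, at most 17 in all, crops included, and the job is handed in when it is done.

Besides the shell and the picture viewer there is one more tool, called after "Call:" by a JSON object that holds its "op" and its "data". play_rows: Moves the arm, as the interface text tells. Its arguments: {"type":"object","properties":{"increments":{"type":"string"},"force":{"type":"number"}},"required":["increments"]}

```bash
mkdir -p pics
cat > h.py <<'E'
import numpy as np, cv2
from plant import robot
def save(cam,name):
    im=robot.read_camera(cam); cv2.imwrite(f'pics/{name}.png',im); return im
def show(cam,q,fn='landmark_of'):
    for d in getattr(robot,fn)(cam,q)[:8]:
        if 'centre' in d: print(cam,q,np.round(d['centre'],4),round(d['conf'],2),'px',np.round(proj(cam,d['centre'])))
def proj(cam,p):
    c=robot.calibration(cam); f=192/np.tan(np.radians(c['vertical_fov']/2))
    X=cv2.Rodrigues(np.array(c['rvec'],float))[0]@np.array(p)+np.array(c['tvec']).ravel()
    return np.array([c['cx']+f*X[0]/X[2],c['cy']+f*X[1]/X[2]])
def ray(cam,px,z):
    c=robot.calibration(cam); f=192/np.tan(np.radians(c['vertical_fov']/2))
    R=cv2.Rodrigues(np.array(c['rvec'],float))[0]; o=-R.T@np.array(c['tvec']).ravel()
    d=R.T@np.array([(px[0]-c['cx'])/f,(px[1]-c['cy'])/f,1]); return o+d*(z-o[2])/d[2]
def tool(p,yaw=None):
    s=robot.read_state(); R=cv2.Rodrigues(np.array(s['orientation'],float))[0]
    return R.T@(np.array(p)-np.array(s['tool_pos']))*1000
E
python3 - <<'E'
from h import *
a=save('top','top0'); b=save('scene','scene0')
s=robot.read_state(); print(s['t'],s['tool_pos'],s['orientation'],s['opening'])
for c in('top','scene'):
    k=robot.calibration(c); print(c,k)
for q in ['tin1_mid','carrier','lid','lid_grip','lid_keeper','latch_hinge','lever_grip','loop_bar','mug','jar','bowl','shaker','oil','spatula','carrier_home']:
    show('top',q)
for q in ['tin1_mid','carrier','lid_grip','lid_keeper','latch_hinge','lever_grip','loop_bar']:
    if q=='tin1_mid' or 1: show('scene',q)
print(robot.read_state()['t'])
E
```

```text
0.1 [ 0.17824893 -0.57238406  0.21771559] [-3.10427669e+00 -4.72069131e-01  1.99461042e-04] 0.09302609569967703
top {'vertical_fov': 56.81742736172315, 'cx': 258.76817456854167, 'cy': 193.29464375708707, 'rvec': array([ 2.06713725, -2.16124791,  0.21673961]), 'tvec': array([0.05530353, 0.58022704, 0.99316405])}
scene {'vertical_fov': 54.27194688586787, 'cx': 259.23914547869515, 'cy': 189.7656117624112, 'rvec': array([ 1.94813148,  1.24615578, -0.56907293]), 'tvec': array([-0.27251969, -0.24286346,  1.59392882])}
top tin1_mid [0.447  0.4277 0.0361] 0.89 px [126. 246.]
top tin1_mid [0.5432 0.4111 0.0367] 0.73 px [132. 213.]
top tin1_mid [ 0.5451  0.0079 -0.0036] 0.63 px [266. 209.]
top tin1_mid [0.6122 0.5212 0.0366] 0.62 px [ 97. 192.]
top tin1_mid [0.3533 0.475  0.0366] 0.59 px [108. 279.]
top tin1_mid [0.3663 0.379  0.038 ] 0.58 px [141. 273.]
top tin1_mid [ 0.5248 -0.3579  0.0007] 0.5 px [384. 210.]
top carrier [ 0.5475  0.0071 -0.0027] 0.97 px [266. 208.]
top lid [ 0.5236 -0.3557 -0.0014] 0.71 px [384. 210.]
top lid_grip [ 0.532  -0.3893  0.0216] 0.88 px [397. 206.]
top lid_grip [
[... 1177 characters left out ...]
.61 px [353. 172.]
scene lid_grip [ 0.5298 -0.3862  0.0266] 0.58 px [122. 238.]
scene lid_keeper [5.433e-01 8.700e-03 3.000e-04] 0.72 px [250. 210.]
scene lid_keeper [ 0.529  -0.3227  0.0147] 0.67 px [145. 234.]
scene lid_keeper [0.5358 0.1812 0.1222] 0.53 px [298. 166.]
scene lid_keeper [ 0.5249 -0.3862  0.0241] 0.48 px [122. 237.]
scene lid_keeper [0.5443 0.0081 0.0915] 0.24 px [250. 188.]
scene lid_keeper [ 0.5139  0.3206 -0.0012] 0.19 px [325. 182.]
scene latch_hinge [0.5344 0.1048 0.1373] 0.71 px [277. 167.]
scene lever_grip [0.5358 0.1484 0.2154] 0.67 px [291. 143.]
scene lever_grip [0.6086 0.3089 0.0427] 0.37 px [340. 188.]
scene loop_bar [0.5318 0.1807 0.1235] 0.62 px [297. 165.]
1.2
```

View pics/top0.png

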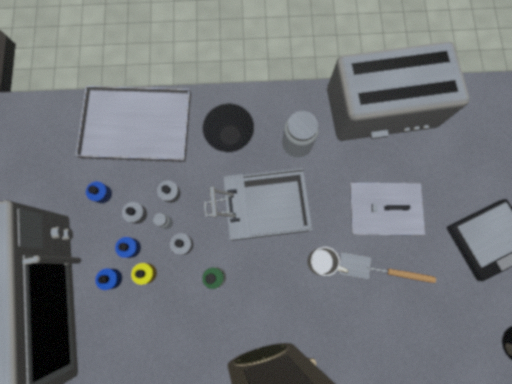

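View pics/scene0.png

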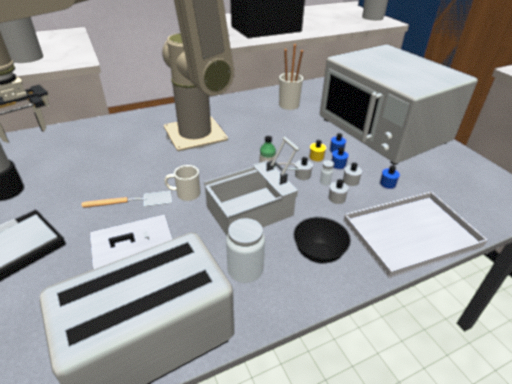

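Run:
```python
from h import *
im=cv2.imread('pics/top0.png'); s=cv2.imread('pics/scene0.png')
a=cv2.resize(im[165:300,80:230],None,fx=4,fy=4,interpolation=cv2.INTER_CUBIC)
b=cv2.resize(im[165:245,195:315],(600,400),interpolation=cv2.INTER_CUBIC)
cv2.imwrite('pics/crop_t.png',a); cv2.imwrite('pics/crop_c.png',cv2.resize(im[160:250,195:435],(800,300),interpolation=cv2.INTER_CUBIC))
cv2.imwrite('pics/crop_both.png',np.vstack([cv2.resize(im[165:300,80:230],(440,396),interpolation=cv2.INTER_CUBIC)]))
g=cv2.cvtColor(im,cv2.COLOR_BGR2GRAY)
for px in [(168,190),(133,212),(180,243)]:
    x,y=px; w=g[y-12:y+13,x-12:x+13]; m=(w<75).astype(np.uint8)
    n,l,st,ce=cv2.connectedComponentsWithStats(m)
    for k in range(1,n):
        if st[k,4]>10:
            c=ce[k]+[x-12,y-12]; print(px,st[k,4],c.round(1),ray('top',c,0.072).round(4))
R=cv2.Rodrigues(np.array(robot.read_state()['orientation']))[0]; print(R.round(3))
```

```text
(168, 190) 44 [165.8 188.9] [0.6049 0.302  0.072 ]
(168, 190) 25 [176.  197.3] [0.5785 0.2718 0.072 ]
(133, 212) 50 [130.3 211. ] [0.5439 0.4043 0.072 ]
(133, 212) 42 [142.4 216.7] [0.5254 0.3688 0.072 ]
(180, 243) 43 [178.7 243. ] [0.4454 0.2637 0.072 ]
[[ 0.955  0.297 -0.   ]
 [ 0.297 -0.955  0.   ]
 [-0.    -0.    -1.   ]]
```

View pics/crop_t.png

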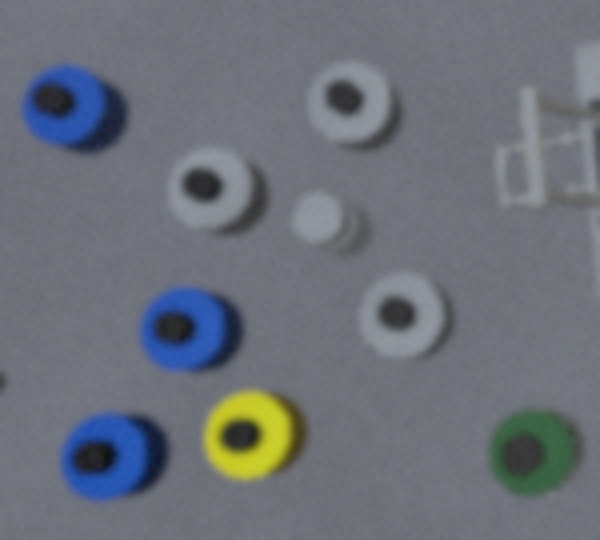

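View pics/crop_c.png

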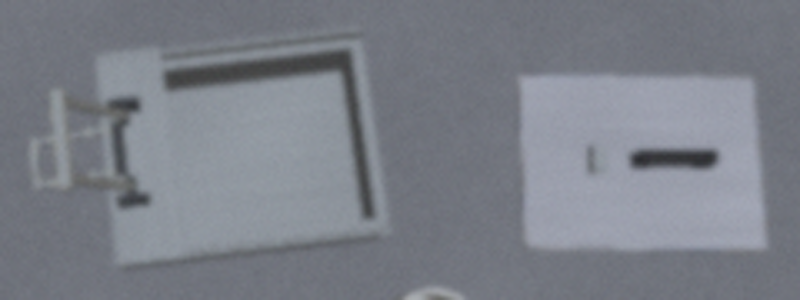

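Run:
```python
from h import *
f=lambda x,y,z: ray('top',(195+x/3.3333-.35,160+y/3.333-.35),z)
P=[f(97,52,.107),f(118,265,.107),f(362,32,.1),f(390,233,.1)]
print(np.round(P,4)); m=(P[0]+P[1]-P[2]-P[3])/2; print('carrier yaw',np.degrees(np.arctan2(m[1],m[0])),np.degrees(np.arctan2(*(P[0]-P[1])[[1,0]])),np.linalg.norm(m),'mid',np.mean(P,0))
L=[f(519,76,.006),f(526,249,.006),f(756,74,.006),f(768,247,.006)]
m=(L[0]+L[1]-L[2]-L[3])/2; print(np.round(L,4)); print('lid yaw',np.degrees(np.arctan2(m[1],m[0])),np.degrees(np.arctan2(*(L[0]-L[1])[[1,0]])),np.linalg.norm(m),'mid',np.mean(L,0))
print('bar',f(631,157,.033),f(718,157,.033),'keeper',f(598,160,.02))
```

```text
[[ 0.6294  0.1274  0.107 ]
 [ 0.4469  0.1144  0.107 ]
 [ 0.6388 -0.1018  0.1   ]
 [ 0.464  -0.1131  0.1   ]]
carrier yaw 93.31358090598243 4.059373038240184 0.22880657288349154 mid [0.54476976 0.00674709 0.1035    ]
[[ 0.6149 -0.2592  0.006 ]
 [ 0.4529 -0.25    0.006 ]
 [ 0.6068 -0.4818  0.006 ]
 [ 0.4449 -0.4706  0.006 ]]
lid yaw 87.92199519151744 -3.257755903229602 0.22171182911721454 mid [ 0.52985995 -0.3653938   0.006     ]
bar [ 0.5292421  -0.34570321  0.033     ] [ 0.52573004 -0.42414602  0.033     ] keeper [ 0.52978518 -0.31995005  0.02      ]
```

Three steel tins, at (168,190), (133,212) and (180,243). The look-alikes are blue at (97,191), (126,246) and (107,279), yellow at (143,273), and the shaker cap at (162,220). The close crop confirms all three picks. The bridge and latch are on the carrier's left, and the lid lies to the right of it.

Call:
{"op": "play_rows", "data": {"increments": "0 0 -132 0 -0.2;0 0 -132 0 -0.2;0 0 -132 0 -0.2;601 -747 -132 -76 -0.2;601 -747 -132 -76 -0.2;601 -747 -132 -76 -0.2;601 -747 -132 -76 -0.2;601 -747 -132 -76 -0.2;601 -747 -132 -76 -0.2;601 -747 -132 -76 -0.2;601 -747 -132 -76 -0.2;601 -747 -132 -76 -0.2;601 -747 -132 -76 -0.2;601 -747 -132 -76 -0.2;601 -747 -132 -76 -0.2;601 -747 -132 -76 -0.2;601 -747 -132 -76 -0.2;601 -747 -132 -76 -0.2;601 -747 -132 -76 -0.2;601 -747 -132 -76 -0.2", "force": 25}}

```text
t: 3.2
tool_pos: [0.4906, 0.2201, 0.3508]
orientation: [2.156, 2.284, 0.001]
force: [0.7, 0.3, 0.5]
opening: 0.0559
gripper_force: 0.0
```

Call:
{"op": "play_rows", "data": {"increments": "0 0 0 0 -0.2;0 0 0 0 -0.2;0 0 0 0 -0.2;0 0 0 0 -0.2;0 0 0 0 -0.2;0 0 0 0 -0.2"}}

```text
t: 3.8
tool_pos: [0.4903, 0.217, 0.3513]
orientation: [2.158, 2.282, 0.002]
force: [0.5, -0.1, 0.1]
opening: 0.0555
gripper_force: 0.0
```

```bash
cat >> h.py <<'E'
def knobs(cam,zs=0.072,name=None):
    im=robot.read_camera(cam)
    if name: cv2.imwrite(f'pics/{name}.png',im)
    return im
E
python3 - <<'E'
from h import *
save('wrist','w0'); s=robot.read_state(); print(s['t'],s['tool_pos'],s['orientation'],s['opening'])
print(cv2.Rodrigues(np.array(s['orientation']))[0].round(3))
show('wrist','tin1_mid'); show('wrist','shaker')
E
```

```text
3.85 [0.49030732 0.21714436 0.35118521] [2.15764234e+00 2.28276522e+00 1.35286659e-03] 0.055321839087642974
[[-0.056  0.998  0.001]
 [ 0.998  0.056  0.   ]
 [ 0.     0.001 -1.   ]]
wrist tin1_mid [0.5449 0.4059 0.0387] 0.76 px [305.   4.]
wrist tin1_mid [0.3617 0.3756 0.0335] 0.71 px [159.  22.]
wrist shaker [0.5183 0.3161 0.0006] 0.88 px [276.  80.]
```

View pics/w0.png

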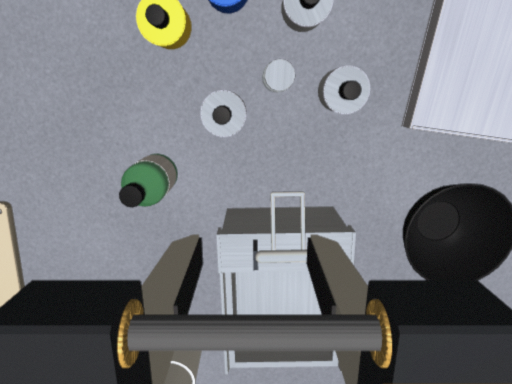

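The wrist view shows the knobs of steel tin C at (222,115), tin A at (349,90) and tin B at (308,2). The shaker is at (280,75).

Run:
```python
from h import *
im=cv2.imread('pics/w0.png');g=cv2.cvtColor(im,cv2.COLOR_BGR2GRAY)
for n,(x,y) in dict(C=(222,115),A=(349,90)).items():
    m=(g[y-16:y+17,x-16:x+17]<70); c=np.argwhere(m).mean(0)[::-1]+[x-16,y-16]
    p=ray('wrist',c,.072); print(n,c,p.round(4),tool(p).round(1))
```

```text
C [221.3875     114.55833333] [0.4477 0.2677 0.072 ] [ 52.6 -39.8 278.9]
A [349.50498339  89.80398671] [0.6062 0.307  0.072 ] [ 82.9 120.7 279. ]
```

Call:
{"op": "play_rows", "data": {"increments": "51 -40 150 0 -0.2;51 -40 150 0 -0.2;51 -40 150 0 -0.2;51 -40 150 0 -0.2;51 -40 200 0 -0.2;51 -40 250 0 -0.2;51 -40 280 0 -0.2;51 -40 297 0 -0.2;51 -40 297 0 -0.2;51 -40 297 0 -0.2;51 -40 297 0 0.8;51 -40 297 0 0.8;51 -40 297 0 0.8;51 -40 297 0 0.8;51 -40 297 0 0.8;51 -40 297 0 0.8;51 -40 297 0 0.8", "force": 25}}

```text
t: 5.65
tool_pos: [0.4473, 0.2665, 0.0538]
orientation: [-2.157, -2.284, 0.0]
force: [-2.7, 0.1, 3.6]
opening: 0.0234
gripper_force: 24.9
```

Call:
{"op": "play_rows", "data": {"increments": "0 0 -50 0 0.8;0 0 -100 0 0.8;0 0 -150 0 0.8;0 0 -200 0 0.8;0 0 -250 0 0.8;-330 50 -250 0 0.8;-330 50 -250 0 0.8;-330 50 -250 0 0.8;-330 50 -250 0 0.8;-330 50 -250 0 0.8;-330 50 -250 0 0.8;-330 50 -250 0 0.8;-330 50 -250 0 0.8;-330 50 -250 0 0.8;-330 50 -250 0 0.8;-330 50 -250 0 0.8"}}

```text
t: 7.25
tool_pos: [0.5162, -0.059, 0.3035]
orientation: [-2.155, -2.286, -0.0]
force: [-0.3, 0.5, -2.8]
opening: 0.0235
gripper_force: 25.0
```

Run:
```python
from h import *
save('wrist','w1'); s=robot.read_state(); print(s['t'],s['tool_pos'],s['opening'],s['gripper_force'])
for q in ['carrier','carrier_home','latch_hinge','lever_grip','tin1_mid']: show('wrist',q)
```

```text
7.3 [ 0.51620037 -0.05895983  0.30363364] 0.023674202616666015 24.998821020126343
wrist carrier [ 0.5461  0.0089 -0.0017] 0.76 px [278. 103.]
wrist carrier_home [0.5453 0.0116 0.0865] 0.79 px [283. 103.]
```

View pics/w1.png

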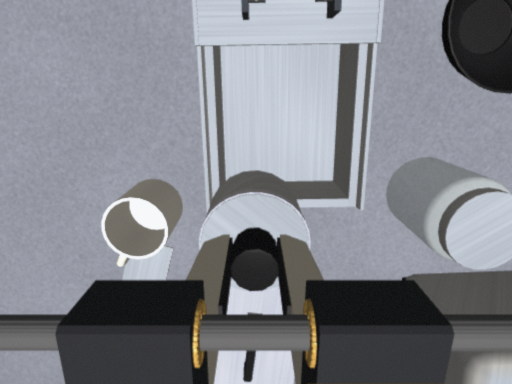

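The carrier sits square to the tool and the target spot lies inside its walls. The wall edges are near columns 205 and 370, and the bridge edge is at row 44. Lowering the tin.

Call:
{"op": "play_rows", "data": {"increments": "4 0 50 0 0.8;4 0 100 0 0.8;4 0 150 0 0.8;4 0 200 0 0.8;4 0 225 0 0.8;4 0 238 0 0.8;4 0 243 0 0.8;4 0 243 0 0.8;4 0 243 0 0.8;4 0 243 0 0.1;4 0 243 0 0.1;4 0 243 0 0.1;4 0 243 0 0.1;4 0 200 0 0.1;4 0 150 0 0.1;4 0 100 0 0.1;4 0 50 0 0.1;4 0 0 0 0.1;4 0 0 0 0.1"}}

```text
t: 9.45
tool_pos: [0.5192, -0.0568, 0.3129]
orientation: [2.149, 2.276, 0.011]
force: [1.0, 0.1, 0.3]
opening: 0.0419
gripper_force: 0.0
```

Call:
{"op": "play_rows", "data": {"increments": "284 110 0 0 -0.2;284 110 0 0 -0.2;284 110 0 0 -0.2;284 110 0 0 -0.2;284 110 0 0 -0.2;284 110 0 0 -0.2;284 110 0 0 -0.2;284 110 0 0 -0.2;284 110 0 0 -0.2;284 110 0 0 -0.2;284 110 0 0 -0.2"}}

```text
t: 10.55
tool_pos: [0.6097, 0.2323, 0.3043]
orientation: [2.158, 2.282, 0.001]
force: [0.6, -0.7, 0.2]
opening: 0.0554
gripper_force: 0.0
```

```bash
cat >> h.py <<'E'
def knob(px,im,w=16):
    g=cv2.cvtColor(im,cv2.COLOR_BGR2GRAY); x,y=map(int,px); x0,y0=max(x-w,0),max(y-w,0)
    n,l,st,ce=cv2.connectedComponentsWithStats((g[y0:y+w+1,x0:x+w+1]<70).astype(np.uint8))
    if n<2: return None
    k=1+np.argmax(st[1:,4]); return ce[k]+[x0,y0],st[k,4]
E
python3 - <<'E'
from h import *
im=save('wrist','w2'); s=robot.read_state(); print(s['t'],s['tool_pos'],s['orientation'])
for g in [(0.606,.305),(.544,.405)]:
    px=proj('wrist',[*g,.072]); r=knob(px,im,22); print(g,px,r)
    if r: p=ray('wrist',r[0],.072); print(p.round(4),tool(p).round(1))
show('wrist','tin1_mid')
E
```

```text
10.6 [0.60968287 0.23241233 0.30430464] [2.15827081e+00 2.28209589e+00 1.11101751e-03]
(0.606, 0.305) [252.73734213  99.10346213] (array([251.23275862, 100.45689655]), np.int32(116))
[0.6044 0.3034 0.072 ] [ 71.2  -1.5 232.3]
(0.544, 0.405) [198.31974915  -4.54593602] (array([204.33018868,   2.62264151]), np.int32(106))
[0.5503 0.3987 0.072 ] [169.3 -50.2 232.3]
wrist tin1_mid [0.363  0.3798 0.0371] 0.84 px [44. 18.]
```

Call:
{"op": "play_rows", "data": {"increments": "71 -1 50 0 -0.2;71 -1 100 0 -0.2;71 -1 150 0 -0.2;71 -1 200 0 -0.2;71 -1 230 0 -0.2;71 -1 250 0 -0.2;71 -1 250 0 -0.2;71 -1 250 0 -0.2;71 -1 250 0 0.8;71 -1 250 0 0.8;71 -1 250 0 0.8;71 -1 250 0 0.8;71 -1 250 0 0.8;71 -1 250 0 0.8;71 -1 200 0 0.8;71 -1 150 0 0.8;71 -1 100 0 0.8;71 -1 50 0 0.8;71 -1 0 0 0.8;71 -1 0 0 0.8"}}

```text
t: 12.65
tool_pos: [0.6072, 0.3058, 0.3143]
orientation: [2.153, 2.28, 0.021]
force: [1.2, -0.0, 0.2]
opening: 0.0234
gripper_force: 25.0
```

Call:
{"op": "play_rows", "data": {"increments": "-353 -46 0 0 0.8;-353 -46 0 0 0.8;-353 -46 0 0 0.8;-353 -46 0 0 0.8;-353 -46 0 0 0.8;-353 -46 0 0 0.8;-353 -46 0 0 0.8;-353 -46 0 0 0.8;-353 -46 0 0 0.8;-353 -46 0 0 0.8;-353 -46 0 0 0.8;-353 -46 0 0 0.8"}}

```text
t: 13.85
tool_pos: [0.579, -0.049, 0.3035]
orientation: [-2.154, -2.286, -0.0]
force: [0.3, 0.4, -2.2]
opening: 0.0237
gripper_force: 25.0
```

Run:
```python
from h import *
im=save('wrist','w3'); t=save('top','top1'); s=robot.read_state(); print(s['t'],s['tool_pos'],s['opening'],s['gripper_force'])
cv2.imwrite('pics/c3.png',np.hstack([im[::1],cv2.resize(t[160:260,60:320],(288*0+260,384))])[:,:772])
```

```text
13.95 [ 0.57894605 -0.04936779  0.30359681] 0.023522730194640993 24.98129814863205
```

View pics/c3.png

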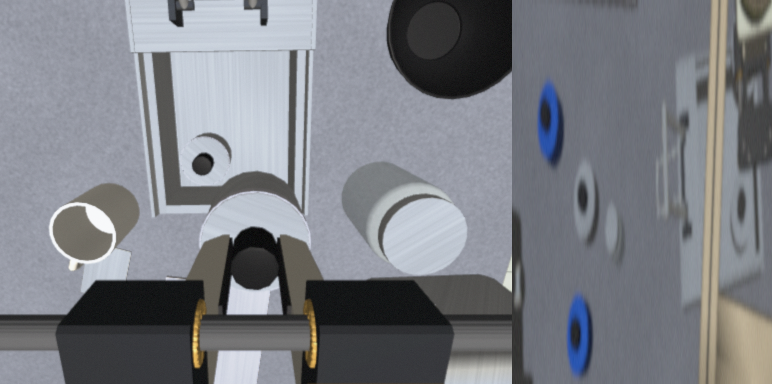

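Tin 1 stands upright in the carrier with its knob at (202,163), and there is room to its right for tin A.

Call:
{"op": "play_rows", "data": {"increments": "-4 3 50 0 0.8;-4 3 100 0 0.8;-4 3 150 0 0.8;-4 3 200 0 0.8;-4 3 225 0 0.8;-4 3 238 0 0.8;-4 3 243 0 0.8;-4 3 243 0 0.8;-4 3 243 0 0.8;-4 3 243 0 0.15;-4 3 243 0 0.15;-4 3 243 0 0.15;-4 3 243 0 0.15;-4 3 200 0 0.15;-4 3 150 0 0.15;-4 3 100 0 0.15;-4 3 50 0 0.15;-4 3 0 0 0.15;-4 3 0 0 0.15"}}

```text
t: 15.85
tool_pos: [0.5852, -0.0549, 0.3136]
orientation: [2.148, 2.276, 0.012]
force: [-0.2, -0.3, 0.5]
opening: 0.0396
gripper_force: 0.0
```

Call:
{"op": "play_rows", "data": {"increments": "387 -11 0 0 -0.2;387 -11 0 0 -0.2;387 -11 0 0 -0.2;387 -11 0 0 -0.2;387 -11 0 0 -0.2;387 -11 0 0 -0.2;387 -11 0 0 -0.2;387 -11 0 0 -0.2;387 -11 0 0 -0.2;387 -11 0 0 -0.2;387 -11 0 0 -0.2;387 -11 0 0 -0.2;387 -11 0 0 -0.2"}}

```text
t: 17.15
tool_pos: [0.5493, 0.3302, 0.3039]
orientation: [2.159, 2.282, 0.0]
force: [0.7, 0.4, 0.2]
opening: 0.0558
gripper_force: 0.0
```

Run:
```python
from h import *
im=save('wrist','w4'); s=robot.read_state(); print(s['t'],s['tool_pos'],s['orientation'])
px=proj('wrist',[.544,.403,.072]); r=knob(px,im,25); print(px,r)
if r: p=ray('wrist',r[0],.072); print(p.round(4),tool(p).round(1)); x,y=map(int,r[0]); print(im[max(y-25,0):y+25,x-25:x+25].reshape(-1,3).mean(0))
```

```text
17.2 [0.54927903 0.3303216  0.30387828] [2.15842700e+00 2.28247329e+00 4.76755146e-04]
[251.45689109  98.91110139] (array([253.4556962 ,  93.46835443]), np.int32(237))
[0.5459 0.409  0.072 ] [ 78.7   0.9 231.9]
[174.7476 165.8332 160.5824]
```

Call:
{"op": "play_rows", "data": {"increments": "76 0 50 0 -0.2;76 0 100 0 -0.2;76 0 150 0 -0.2;76 0 200 0 -0.2;76 0 230 0 -0.2;76 0 250 0 -0.2;76 0 250 0 -0.2;76 0 250 0 -0.2;76 0 250 0 0.8;76 0 250 0 0.8;76 0 250 0 0.8;76 0 250 0 0.8;76 0 250 0 0.8;76 0 250 0 0.8;76 0 200 0 0.8;76 0 150 0 0.8;76 0 100 0 0.8;76 0 50 0 0.8;76 0 0 0 0.8;76 0 0 0 0.8"}}

```text
t: 19.2
tool_pos: [0.5469, 0.409, 0.3143]
orientation: [2.154, 2.282, 0.022]
force: [-0.4, 0.5, -0.5]
opening: 0.0235
gripper_force: 25.0
```

Call:
{"op": "play_rows", "data": {"increments": "-392 -22 -20 0 0.8;-392 -22 -20 0 0.8;-392 -22 -20 0 0.8;-392 -22 -20 0 0.8;-392 -22 -20 0 0.8;-392 -22 -20 0 0.8;-392 -22 -20 0 0.8;-392 -22 -20 0 0.8;-392 -22 -20 0 0.8;-392 -22 -20 0 0.8;-392 -22 -20 0 0.8;-392 -22 -20 0 0.8"}}

```text
t: 20.4
tool_pos: [0.5449, 0.0161, 0.3232]
orientation: [-2.154, -2.286, 0.0]
force: [-1.1, -0.1, -2.6]
opening: 0.0236
gripper_force: 25.0
```

Call:
{"op": "play_rows", "data": {"increments": "0 0 70 0 0.8;0 0 120 0 0.8;0 0 170 0 0.8;0 0 220 0 0.8;0 0 245 0 0.8;0 0 258 0 0.8;0 0 263 0 0.8;0 0 263 0 0.8;0 0 263 0 0.8;0 0 263 0 0.1;0 0 263 0 0.1;0 0 263 0 0.1;0 0 263 0 0.1;0 0 220 0 0.1;0 0 170 0 0.1;0 0 120 0 0.1;0 0 70 0 0.1;0 0 20 0 0.1;0 0 20 0 0.1"}}

```text
t: 22.3
tool_pos: [0.5482, 0.0144, 0.3131]
orientation: [2.149, 2.276, 0.014]
force: [-0.5, 0.2, 0.4]
opening: 0.0419
gripper_force: 0.0
```

Call:
{"op": "play_rows", "data": {"increments": "-482 -44 0 0 0.1;-482 -44 0 0 0.1;-482 -44 0 0 0.1;-482 -44 0 0 0.1;-482 -44 0 0 0.1;-482 -44 0 0 0.1;-482 -44 0 0 0.1;-482 -44 0 0 0.1;-482 -44 0 0 0.1;-482 -44 0 0 0.1;-482 -44 0 0 0.1;-482 -44 0 0 0.1;-482 -44 0 0 0.1;-482 -44 0 0 0.1;-482 -44 0 0 0.1"}}

```text
t: 23.8
tool_pos: [0.5293, -0.468, 0.3044]
orientation: [2.154, 2.285, 0.0]
force: [0.0, 0.1, 0.3]
opening: 0.0425
gripper_force: 0.0
```

Run:
```python
from h import *
im=save('wrist','w5'); s=robot.read_state(); print(s['t'],s['tool_pos'],s['orientation'])
for q in ['lid','lid_grip','lid_keeper']: show('wrist',q)
t=save('top','top2'); 
for q in ['tin1_mid']: show('top',q)
cv2.imwrite('pics/c5.png',np.hstack([im[:300],cv2.resize(t[165:285,200:320],(288,300),interpolation=cv2.INTER_CUBIC)]))
```

```text
23.85 [ 0.52929145 -0.46810585  0.30433999] [2.15460036e+00 2.28516785e+00 7.33314654e-05]
wrist lid [ 0.5271 -0.3556  0.0015] 0.94 px [256.  65.]
wrist lid_grip [ 0.5263 -0.391   0.0256] 0.82 px [254.  94.]
wrist lid_keeper [ 0.5288 -0.3231  0.0086] 0.82 px [259.  37.]
top tin1_mid [0.3541 0.4774 0.0382] 0.97 px [107. 279.]
top tin1_mid [0.3651 0.3789 0.0374] 0.96 px [142. 273.]
top tin1_mid [0.5429 0.018  0.0446] 0.89 px [263. 207.]
top tin1_mid [0.6173 0.5203 0.0407] 0.62 px [ 96. 190.]
top tin1_mid [0.4444 0.4269 0.0321] 0.56 px [127. 247.]
top tin1_mid [0.5425 0.0065 0.0885] 0.34 px [267. 204.]
```

View pics/c5.png

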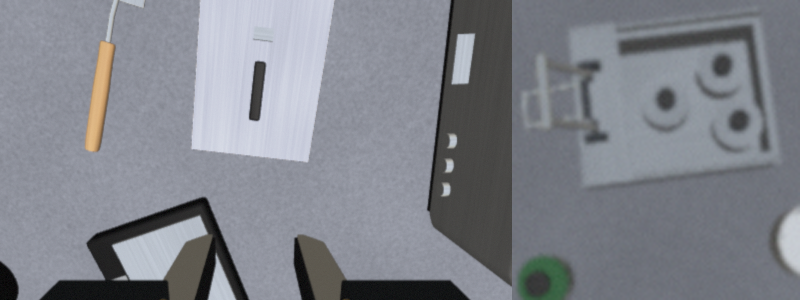

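All three tins stand upright in the carrier. In the wrist view the handle bar runs from (261,62) to (254,121) and the keeper is at (262,34). The toaster face is from column 430 rightward.

Run:
```python
from h import *
r=lambda x,y,z: ray('wrist',(x,y),z)
a,b=r(260.5,63,.034),r(254.5,120,.034); d=a-b; print('bar',a,b,(a+b)/2,np.degrees(np.arctan2(d[1],d[0])),np.linalg.norm(d))
p,q=r(191,149,.006),r(307.5,161,.006); d=q-p; print('back',p,q,np.degrees(np.arctan2(d[1],d[0]))+90,np.linalg.norm(d))
print('keeper',r(262.5,33,.015)); print('toaster',r(430,208,.19),r(428,205,0))
print('tool yaw',np.degrees(np.arctan2(*cv2.Rodrigues(np.array(robot.read_state()['orientation']))[0][:2,0][::-1])))
print(tool((a+b)/2))
```

```text
bar [ 0.531697  -0.3552747  0.034    ] [ 0.52848927 -0.42229675  0.034     ] [ 0.53009313 -0.38878572  0.034     ] 87.2598671922462 0.06709876346139088
back [ 0.44452508 -0.46836082  0.006     ] [ 0.60496315 -0.47560319  0.006     ] 87.41535303499418 0.16060145958685693
keeper [ 0.5322178  -0.31966887  0.015     ]
toaster [ 0.68397082 -0.47551192  0.19      ] [ 0.78773077 -0.53114219  0.        ]
tool yaw 93.30898121214841
[ 79.91952125   5.81337204 269.80707278]
```

Call:
{"op": "play_rows", "data": {"increments": "80 5 100 6 0.1;80 5 100 6 0.1;80 5 150 6 0.1;80 5 200 6 0.1;80 5 250 6 0.1;80 5 280 6 0.1;80 5 292 6 0.1;80 5 292 6 0.1;80 5 292 6 0.1;80 5 292 6 0.1;80 5 292 6 0.9;80 5 292 6 0.9;80 5 292 6 0.9;80 5 292 6 0.9;80 5 292 6 0.9;80 5 292 6 0.9", "force": 58}}

```text
t: 25.7
tool_pos: [0.5291, -0.389, 0.0118]
orientation: [-2.273, -2.168, 0.0]
force: [-2.1, 0.9, 2.2]
opening: 0.0136
gripper_force: 58.0
```

Run:
```python
from h import *
s=robot.read_state(); R=cv2.Rodrigues(np.array(s['orientation']))[0]; p=np.array(s['tool_pos'])
c=robot.calibration('wrist'); Rc=cv2.Rodrigues(np.array(c['rvec'],float))[0]; tc=np.array(c['tvec']).ravel()
# cam = Rc w + tc ; w = R t + p
Rt=Rc@R; tt=Rc@p+tc; f=192/np.tan(np.radians(c['vertical_fov']/2))
def mk(pos,o):
    R2=cv2.Rodrigues(np.array(o,float))[0]
    def r(px,z):
        d=R2@Rt.T@np.array([(px[0]-c['cx'])/f,(px[1]-c['cy'])/f,1]); oo=R2@(-Rt.T@tt)+np.array(pos)
        return oo+d*(z-oo[2])/d[2]
    return r
W=[('w1',mk([.5162,-.05896,.30363],[-2.155,-2.286,0])),('w3',mk([.57895,-.04937,.3036],[-2.154,-2.286,0]))]
for n,r in W:
    g=cv2.imread(f'pics/{n}.png'); 
    big=cv2.resize(g[0:230,110:400],None,fx=2.4,fy=2.4,interpolation=cv2.INTER_CUBIC); cv2.imwrite(f'pics/{n}b.png',big)
    gg=cv2.cvtColor(g,cv2.COLOR_BGR2GRAY).astype(int)
    for row in (20,30,100,120,140): 
        d=np.abs(np.diff(cv2.blur(g,(3,1))[row].astype(int).sum(1))); ix=[i for i in range(110,400) if d[i]>60 and d[i]==d[max(i-4,0):i+5].max()]; print(n,row,ix)
L,Rr=W[1][1]((129,50),.107),W[1][1]((316,51),.107); print(L,Rr,(L+Rr)/2,np.linalg.norm(L-Rr))
L,Rr=W[0][1]((194.5,45),.107),W[0][1]((381.5,43.5),.107); print(L,Rr,(L+Rr)/2,np.linalg.norm(L-Rr))
```

```text
w1 20 []
w1 30 []
w1 100 [203, 214, 221, 336, 354, 363, 368]
w1 120 [204, 215, 222, 335, 353, 361, 366]
w1 140 [205, 208, 216, 223, 334, 351, 359, 365]
w3 20 [169, 182, 259, 266, 387]
w3 30 [385]
w3 100 [142, 147, 155, 173, 288, 295, 307]
w3 120 [144, 149, 157, 174, 288, 295, 303, 306]
w3 140 [146, 151, 159, 176, 217, 225, 287, 294, 306]
[0.45041894 0.06332378 0.107     ] [0.63411677 0.0736004  0.107     ] [0.54226785 0.06846209 0.107     ] 0.18398505730230133
[0.45206243 0.06212146 0.107     ] [0.6348132  0.07454012 0.107     ] [0.54343782 0.06833079 0.107     ] 0.18317223216204237
```

View pics/w1b.png

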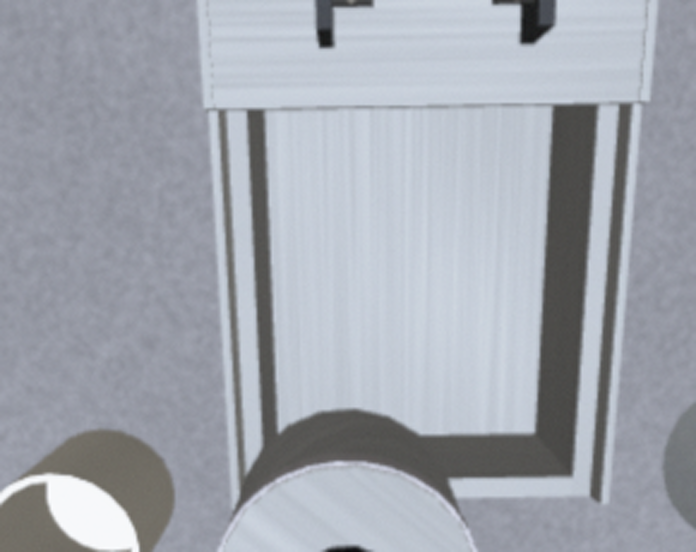

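Run:
```python
from h import *
s=robot.read_state(); R=cv2.Rodrigues(np.array(s['orientation']))[0]; p=np.array(s['tool_pos'])
c=robot.calibration('wrist'); Rc=cv2.Rodrigues(np.array(c['rvec'],float))[0]; tc=np.array(c['tvec']).ravel()
Rt=Rc@R; tt=Rc@p+tc; f=192/np.tan(np.radians(c['vertical_fov']/2))
def mk(pos,o):
    R2=cv2.Rodrigues(np.array(o,float))[0]
    def r(px,z):
        d=R2@Rt.T@np.array([(px[0]-c['cx'])/f,(px[1]-c['cy'])/f,1]); oo=R2@(-Rt.T@tt)+np.array(pos)
        return oo+d*(z-oo[2])/d[2]
    return r
w1=mk([.5162,-.05896,.30363],[-2.155,-2.286,0]);w3=mk([.57895,-.04937,.3036],[-2.154,-2.286,0])
for r,S in((w1,[(100,214.5,354.5),(120,215.5,353.5),(140,216.5,351.5)]),(w3,[(100,155.5,295.5),(120,157.5,295.5),(140,159.5,294.5)])):
    for y,a,b in S:
        A,B=r((a,y),.09),r((b,y),.09); m=(A+B)/2
        u=np.array([-.061,.998]); o=m[:2]-u*((m[1]-.0085)/.998); print(m.round(4),np.linalg.norm(A-B).round(4),'origin x',o[0].round(4))
print('end wall inner',w1((300,198),.09))
```

```text
[0.5461 0.0153 0.09  ] 0.1502 origin x 0.5465
[ 0.5479 -0.0056  0.09  ] 0.1505 origin x 0.547
[ 0.5492 -0.0273  0.09  ] 0.1497 origin x 0.547
[0.5455 0.0212 0.09  ] 0.1501 origin x 0.5463
[5.474e-01 2.000e-04 9.000e-02] 0.1504 origin x 0.5469
[ 0.5487 -0.0214  0.09  ] 0.1496 origin x 0.5469
end wall inner [ 0.5735789  -0.09343603  0.09      ]
```

Call:
{"op": "play_rows", "data": {"increments": "0 0 -50 0 0.9;0 0 -100 0 0.9;0 0 -150 0 0.9;0 0 -200 0 0.9;303 9 -200 -6.3 0.9;303 9 -200 -6.3 0.9;303 9 -200 -6.3 0.9;303 9 -200 -6.3 0.9;303 9 -200 -6.3 0.9;303 9 -200 -6.3 0.9;303 9 -200 -6.3 0.9;303 9 -200 -6.3 0.9;303 9 -200 -6.3 0.9;303 9 -200 -6.3 0.9;303 9 -150 -6.3 0.9;303 9 -110 -6.3 0.9;303 9 -110 -6.3 0.9;303 9 -110 -6.3 0.9"}}

```text
t: 27.5
tool_pos: [0.5519, -0.0876, 0.1217]
orientation: [-2.151, -2.287, 0.002]
force: [-0.5, -0.5, -2.6]
opening: 0.0134
gripper_force: 58.0
```

Run:
```python
from h import *
im=save('wrist','w6'); s=robot.read_state(); print(s['t'],s['tool_pos'],s['orientation'],s['opening'],s['force'])
```

```text
27.55 [ 0.55328432 -0.08775696  0.12355729] [2.15122565e+00 2.28760219e+00 1.03507203e-03] 0.013820713190172777 [ 1.64752159 -0.18283039 -3.74021122]
```

View pics/w6.png

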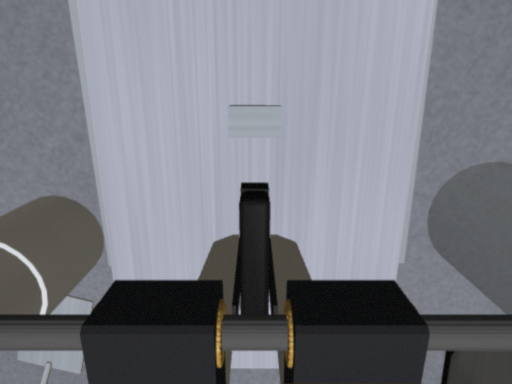

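The lid fills the wrist view and hides the carrier, except that a carrier edge shows at (404,262). It is held straight, with the bar at column 255, so I am lowering it onto the ledge.

Call:
{"op": "play_rows", "data": {"increments": "0 0 6 0 0.9;0 0 12 0 0.9;0 0 16 0 0.9;0 0 18 0 0.9;0 0 20 0 0.9;0 0 20 0 0.9;0 0 20 0 0.9;0 0 20 0 0.9"}}

```text
t: 28.35
tool_pos: [0.5526, -0.0867, 0.1018]
orientation: [2.151, 2.29, 0.0]
force: [-0.2, 1.3, -2.6]
opening: 0.0138
gripper_force: 58.0
```

Run:
```python
from h import *
s=robot.read_state(); print(s['t'],s['tool_pos'],s['orientation'],s['force'],s['wrist_torque'])
im=save('scene','s1'); t=save('top','t3')
cv2.imwrite('pics/c6.png',np.hstack([cv2.resize(im[120:250,180:330],(450,390),interpolation=cv2.INTER_CUBIC),cv2.resize(t[160:260,195:320],(350,390),interpolation=cv2.INTER_CUBIC)]))
```

```text
28.35 [ 0.5525635  -0.08666571  0.10176068] [2.15060674e+00 2.28988342e+00 2.42013650e-04] [-0.15510534  1.30384735 -2.59660113] [-0.00253499 -0.02967774  0.010303  ]
```

View pics/c6.png

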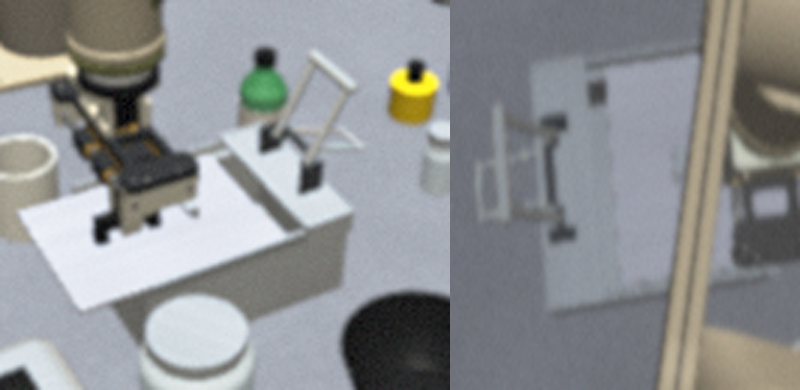

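The lid sits between the guides with its nose just short of the bridge, leaving a dark gap between them. Seating it the last bit.

Call:
{"op": "play_rows", "data": {"increments": "0 0 1 0 0.9;0 0 1.5 0 0.9;0 0 1.5 0 0.9;0 0 1.5 0 0.9"}}

```text
t: 28.85
tool_pos: [0.5526, -0.0867, 0.1017]
orientation: [2.15, 2.29, 0.0]
force: [-7.1, 2.9, 9.2]
opening: 0.0134
gripper_force: 58.0
```

Call:
{"op": "play_rows", "data": {"increments": "0 -1 -1 0 0.9;8 -1 -1 0 0.9;16 -1 -1 0 0.9;24 -1 -1 0 0.9;32 -1 -1 0 0.9;40 -1 -1 0 0.9;40 -1 -1 0 0.9"}}

```text
t: 29.55
tool_pos: [0.5494, -0.0452, 0.1017]
orientation: [2.149, 2.291, 0.002]
force: [-0.7, 1.3, 5.7]
opening: 0.0134
gripper_force: 58.0
```

Call:
{"op": "play_rows", "data": {"increments": "6 0 0 0 0.9;12 0 0 0 0.9;18 0 0 0 0.9;21 0 0 0 0.9;24 0 0 0 0.9;24 0 0 0 0.9"}}

```text
t: 30.15
tool_pos: [0.5487, -0.0232, 0.1017]
orientation: [2.148, 2.288, 0.001]
force: [5.0, -6.9, 1.5]
opening: 0.0138
gripper_force: 58.0
```

Call:
{"op": "play_rows", "data": {"increments": "1.5 -0.5 0 0 0.9;1.5 -0.5 0 0 0.9;1.5 -0.5 0 0 0.9"}}

```text
t: 30.45
tool_pos: [0.5487, -0.0232, 0.102]
orientation: [2.147, 2.286, 0.0]
force: [7.4, -12.2, -0.2]
opening: 0.0136
gripper_force: 58.0
```

The lid has stopped against the end stop where expected (grip at carrier x ≈ -31). Releasing it and moving to the outer side of the lever.

Call:
{"op": "play_rows", "data": {"increments": "-1 0 0 0 0.1;-1 0 0 0 0.1;-1 0 0 0 0.1;-1 0 0 0 0.1;-1 0 -50 0 0.1;-1 0 -100 0 0.1;-1 0 -150 0 0.1;-1 0 -198 0 0.1;205 0 -198 0 1;205 0 -198 0 1;205 0 -198 0 1;205 0 -198 0 1;205 0 -198 0 1;205 0 -198 0 1;205 0 -198 0 1;205 0 -198 0 1", "force": 30}}

```text
t: 32.05
tool_pos: [0.5343, 0.1817, 0.2991]
orientation: [2.153, 2.288, -0.0]
force: [0.1, 0.3, 0.2]
opening: 0.0007
gripper_force: 0.0
```

Run:
```python
from h import *
s=robot.read_state(); print(s['t'],s['tool_pos'],s['orientation'],s['opening'])
im=save('scene','s2'); t=save('top','t4')
for q in ['lever_grip','loop_bar','lid_grip','lid_keeper','latch_hinge']: show('scene',q); show('top',q)
```

```text
32.05 [0.53429369 0.18168593 0.2990967 ] [ 2.15267093e+00  2.28787715e+00 -4.95303611e-04] 0.00074523758741829
scene lever_grip [0.5341 0.1484 0.2182] 0.54 px [291. 142.]
top lever_grip [0.5355 0.1481 0.2137] 0.52 px [212. 201.]
scene loop_bar [0.5317 0.1796 0.1224] 0.38 px [297. 165.]
scene lid_grip [ 0.5463 -0.0224  0.1138] 0.75 px [241. 186.]
scene lid_grip [0.5324 0.147  0.2192] 0.64 px [290. 142.]
top lid_grip [ 0.5536 -0.0247  0.1103] 0.97 px [278. 199.]
top lid_grip [0.5378 0.0991 0.1344] 0.4 px [234. 205.]
scene lid_keeper [0.545  0.0448 0.1043] 0.95 px [261. 182.]
top lid_keeper [0.5412 0.0095 0.0931] 0.71 px [266. 205.]
top lid_keeper [0.5446 0.0417 0.104 ] 0.67 px [255. 203.]
scene latch_hinge [0.5369 0.1069 0.1333] 0.84 px [278. 169.]
scene latch_hinge [0.5451 0.04   0.1033] 0.63 px [259. 183.]
top latch_hinge [0.537  0.099  0.1313] 0.56 px [234. 205.]
```

Call:
{"op": "play_rows", "data": {"increments": "0 0 50 0 1;0 0 100 0 1;0 0 127 0 1;0 0 127 0 1;-15 0 127 0 1;-30 0 127 0 1;-45 0 127 0 1;-60 0 127 0 1;-75 0 127 0 1;-90 0 127 0 1;-105 0 127 0 1;-115 0 127 0 1;-125 0 127 0 1;-130 0 127 0 1;-135 0 127 0 1;-135 0 127 0 1"}}

```text
t: 34.25
tool_pos: [0.5426, 0.0479, 0.1722]
orientation: [2.151, 2.289, -0.0]
force: [-0.7, -0.9, -0.1]
opening: 0.0006
gripper_force: 0.0
```

Call:
{"op": "play_rows", "data": {"increments": "-4 0 0 0 1;-8 0 0 0 1;-12 0 0 0 1;-12 0 0 0 1"}}

```text
t: 34.65
tool_pos: [0.5424, 0.0401, 0.1714]
orientation: [-2.145, -2.288, -0.005]
force: [-1.0, 18.1, -3.9]
opening: 0.0003
gripper_force: 8.9
```

Run:
```python
from h import *
s=robot.read_state(); print(s['t'],s['tool_pos'],s['force'])
im=save('scene','s3'); t=save('top','t5')
for q in ['lever_grip','loop_bar']: show('scene',q); show('top',q)
cv2.imwrite('pics/c7.png',cv2.resize(im[110:240,190:340],(690,598),interpolation=cv2.INTER_CUBIC))
```

```text
34.65 [0.54243363 0.04011444 0.17135393] [-0.98880705 18.06357836 -3.93243118]
scene lever_grip [0.5419 0.0263 0.1878] 0.49 px [255. 161.]
top lever_grip [0.545  0.0251 0.1826] 0.52 px [261. 198.]
top lever_grip [ 0.3428  0.1731 -0.0007] 0.52 px [214. 278.]
scene loop_bar [0.5396 0.119  0.2095] 0.47 px [283. 148.]
top loop_bar [0.5384 0.1231 0.2134] 0.48 px [222. 200.]
```

View pics/c7.png

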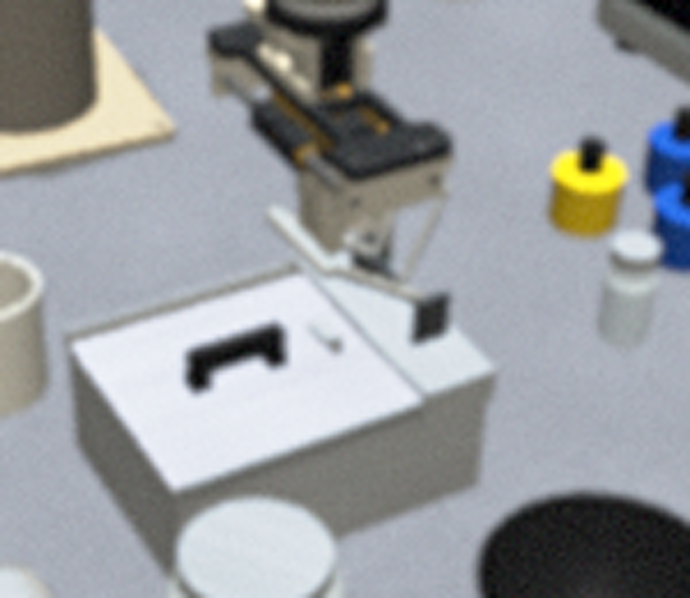

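The lever is fully open, with its bar at about (275,210) leaning over the lid. The loop stands up behind it at about (440,210), and the lid is flush under the bridge. Next I tip the loop over from behind.

Call:
{"op": "play_rows", "data": {"increments": "10 0 0 0 1;10 0 -50 0 1;10 0 -100 0 1;10 0 -130 0 1;10 0 -130 0 1;60 0 -130 0 1;110 0 -130 0 1;130 0 -130 0 1;130 0 -130 0 1;130 0 -80 0 1;130 0 -35 0 1;130 0 -18 0 1;130 0 -18 0 1;120 0 -18 0 1;110 0 -18 0 1;100 0 -18 0 1;90 0 -18 0 1;80 0 -18 0 1;70 0 -18 0 1;65 0 -18 0 1"}}

```text
t: 36.95
tool_pos: [0.5393, 0.1001, 0.1902]
orientation: [2.151, 2.289, -0.0]
force: [-0.6, 0.3, -0.2]
opening: 0.0004
gripper_force: 0.0
```

Call:
{"op": "play_rows", "data": {"increments": "-5 0 0 0 1;-10 0 0 0 1;-15 0 0 0 1;-15 0 0 0 1;-15 0 0 0 1;-15 0 0 0 1"}}

```text
t: 37.55
tool_pos: [0.5401, 0.0866, 0.1901]
orientation: [-2.15, -2.29, -0.0]
force: [1.1, -0.4, -0.4]
opening: 0.0006
gripper_force: 0.0
```

Run:
```python
from h import *
s=robot.read_state(); print(s['t'],s['tool_pos'],s['force'])
im=save('scene','s4'); t=save('top','t6')
for q in ['lever_grip','loop_bar']: show('scene',q); show('top',q)
cv2.imwrite('pics/c8.png',cv2.resize(im[110:240,190:340],(690,598),interpolation=cv2.INTER_CUBIC))
```

```text
37.55 [0.54008447 0.08659631 0.19012989] [ 1.09827233 -0.38767867 -0.42474939]
scene lever_grip [0.5438 0.0275 0.1878] 0.57 px [256. 161.]
top lever_grip [0.5474 0.0256 0.1839] 0.39 px [261. 197.]
scene loop_bar [0.5468 0.0294 0.0967] 0.41 px [256. 186.]
scene loop_bar [0.5437 0.0257 0.1891] 0.25 px [255. 161.]
scene loop_bar [0.7893 0.1148 0.0014] 0.24 px [318. 252.]
```

View pics/c8.png

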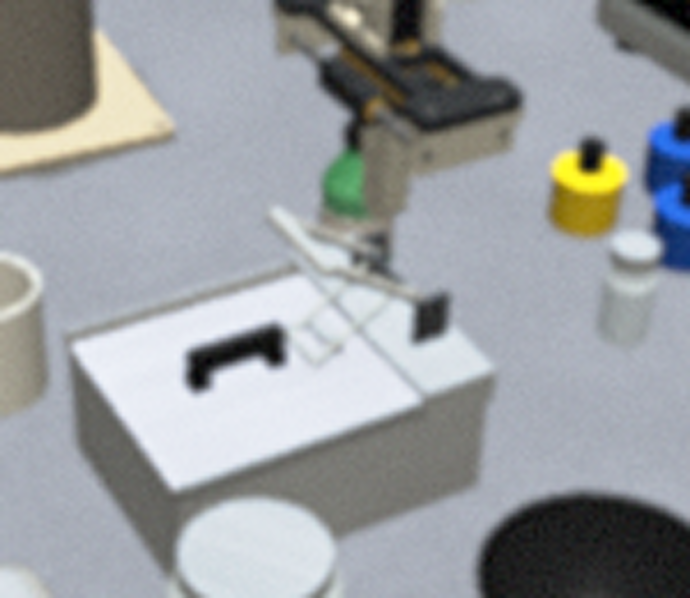

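The loop's crossbar lies on the lid beyond the keeper, at about (320,345), so it is hooked. Now closing the lever from the lid side.

Call:
{"op": "play_rows", "data": {"increments": "0 0 -50 0 1;0 0 -100 0 1;0 0 -110 0 1;-50 0 -110 0 1;-90 0 -110 0 1;-90 0 -110 0 1;-90 0 -60 0 1;-90 0 -10 0 1;-90 0 20 0 1;-90 0 20 0 1;-80 0 20 0 1;-70 0 20 0 1;-60 0 20 0 1;-50 0 20 0 1;-40 0 20 0 1;-30 0 20 0 1;-20 0 20 0 1;-20 0 20 0 1"}}

```text
t: 39.65
tool_pos: [0.5415, 0.0685, 0.171]
orientation: [2.148, 2.292, 0.002]
force: [-0.4, -0.0, -0.1]
opening: 0.0007
gripper_force: 0.0
```

Run:
```python
from h import *
s=robot.read_state(); print(s['t'],s['tool_pos'],s['force'])
im=save('scene','s5'); save('top','t7')
for q in ['lever_grip','loop_bar']: show('scene',q); show('top',q)
cv2.imwrite('pics/c9.png',cv2.resize(im[110:240,190:340],(690,598),interpolation=cv2.INTER_CUBIC))
```

```text
39.65 [0.54151119 0.06848841 0.17095236] [-0.43913092 -0.03121222 -0.09855792]
scene lever_grip [0.5462 0.0047 0.0908] 0.67 px [249. 189.]
top lever_grip [0.5388 0.0987 0.1318] 0.25 px [234. 205.]
scene loop_bar [ 0.5458 -0.0209  0.1134] 0.71 px [241. 186.]
scene loop_bar [0.5438 0.0426 0.0981] 0.66 px [260. 184.]
```

View pics/c9.png

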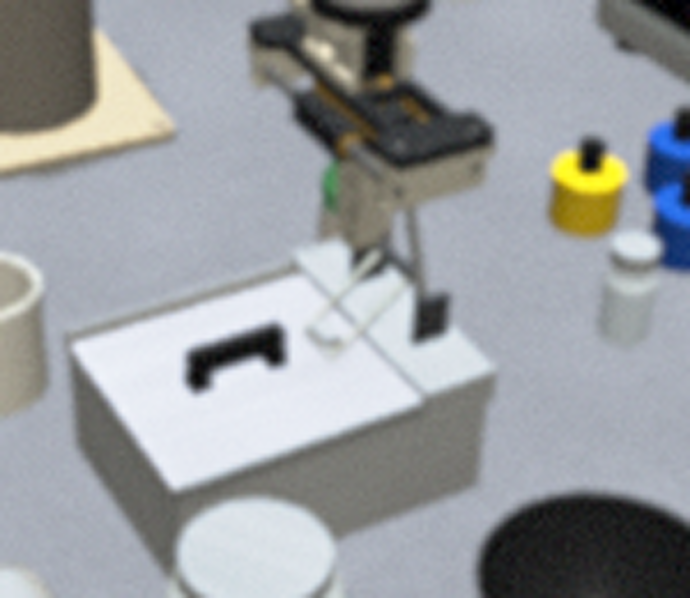

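The crossbar is now drawn into the keeper at about (325,335), and the lever is past upright. Continuing the push.

Call:
{"op": "play_rows", "data": {"increments": "10 0 0 0 1;20 0 0 0 1;30 0 0 0 1;40 0 0 0 1;50 0 0 0 1;60 0 5 0 1;68 0 10 0 1;76 0 15 0 1;84 0 18 0 1;90 0 20 0 1;90 0 20 0 1"}}

```text
t: 41.05
tool_pos: [0.5351, 0.157, 0.1493]
orientation: [-2.149, -2.29, 0.001]
force: [0.9, -0.6, 0.0]
opening: 0.0008
gripper_force: 0.0
```

Call:
{"op": "play_rows", "data": {"increments": "6 0 3 0 1;12 0 6 0 1;16 0 9 0 1;16 0 9 0 1"}}

```text
t: 41.45
tool_pos: [0.5341, 0.1694, 0.1388]
orientation: [2.151, 2.287, -0.008]
force: [2.5, -12.7, -9.2]
opening: 0.0007
gripper_force: 6.6
```

Run:
```python
from h import *
s=robot.read_state(); print(s['t'],s['tool_pos'],s['force'])
im=save('scene','s6'); save('top','t8')
for q in ['lever_grip','loop_bar']: show('scene',q); show('top',q)
```

```text
41.45 [0.5340873  0.16939577 0.13884521] [  2.53783898 -12.74411486  -9.2255556 ]
scene lever_grip [0.5324 0.187  0.1839] 0.51 px [301. 149.]
scene loop_bar [0.543  0.0452 0.1043] 0.61 px [260. 182.]
top loop_bar [0.5412 0.0425 0.1077] 0.42 px [255. 204.]
```

Call:
{"op": "play_rows", "data": {"increments": "-20 0 0 0 1;-20 0 0 0 1;-20 0 -50 0 1;-20 0 -100 0 1;-20 0 -100 0 1;14 0 -100 0 1;14 0 -100 0 1"}}

```text
t: 42.45
tool_pos: [0.534, 0.1895, 0.2422]
orientation: [-2.149, -2.291, -0.005]
force: [-0.6, -0.4, 0.3]
opening: 0.0005
gripper_force: 0.0
```

Run:
```python
from h import *
s=robot.read_state(); print(s['t'],s['tool_pos'],s['force'])
im=save('scene','s7')
for q in ['lever_grip','loop_bar']: show('scene',q)
```

```text
42.45 [0.53397202 0.18953508 0.24222444] [-0.63847592 -0.37467592  0.30712076]
scene lever_grip [0.532  0.1857 0.181 ] 0.76 px [300. 150.]
scene loop_bar [0.5445 0.0443 0.1041] 0.39 px [260. 182.]
```

Call:
{"op": "play_rows", "data": {"increments": "0 0 30 0 1;0 0 50 0 1;0 0 60 0 1;0 0 70 0 1;2 0 80 0 1;4 0 90 0 1;6 0 100 0 1;8 0 110 0 1;8 0 118 0 1;8 0 124 0 1;8 0 126 0 1;8 0 126 0 1"}}

```text
t: 43.8
tool_pos: [0.5333, 0.1943, 0.1177]
orientation: [2.15, 2.29, 0.0]
force: [-12.4, -3.8, 20.1]
opening: 0.0005
gripper_force: 10.1
```

Call:
{"op": "play_rows", "data": {"increments": "0 0 0 0 1;0 0 -50 0 1;0 0 -100 0 1;0 0 -150 0 1;0 0 -180 0 1;0 0 -180 0 1;0 0 -180 0 1"}}

```text
t: 44.5
tool_pos: [0.5338, 0.1942, 0.2957]
orientation: [2.15, 2.289, 0.002]
force: [-0.1, 0.4, -0.8]
opening: 0.0003
gripper_force: 0.0
```

Run:
```python
from h import *
s=robot.read_state(); print(s['t'],s['tool_pos'],s['force'])
im=save('scene','s8'); t=save('top','t9')
for q in ['lever_grip','loop_bar','lid_grip']: show('scene',q)
for q in ['mug','jar','bowl','shaker','oil','spatula']: show('top',q)
cv2.imwrite('pics/c10.png',np.hstack([cv2.resize(im[110:260,180:345],(440,400),interpolation=cv2.INTER_CUBIC),cv2.resize(t[165:300,60:195],(360,400),interpolation=cv2.INTER_CUBIC)]))
```

```text
44.5 [0.53384335 0.19424265 0.29567575] [-0.10756389  0.37457692 -0.83318775]
scene lever_grip [0.5298 0.1968 0.1132] 0.51 px [301. 166.]
scene lever_grip [ 0.3785 -0.1438  0.0033] 0.23 px [189. 192.]
scene loop_bar [ 0.3778 -0.1434  0.0019] 0.44 px [189. 192.]
scene loop_bar [0.5444 0.0394 0.1042] 0.42 px [259. 183.]
scene loop_bar [ 0.3356 -0.3397  0.0051] 0.41 px [128. 199.]
scene lid_grip [ 0.5481 -0.0218  0.1137] 0.86 px [241. 186.]
top mug [ 0.3799 -0.1423 -0.0021] 0.68 px [319. 260.]
top jar [ 0.7503 -0.1039  0.003 ] 0.71 px [298. 144.]
top bowl [ 0.7913  0.1178 -0.0013] 0.59 px [229. 135.]
top shaker [ 0.5133  0.3182 -0.0044] 0.38 px [167. 223.]
top spatula [ 0.3398 -0.3402 -0.0015] 0.75 px [385. 271.]
```

View pics/c10.png

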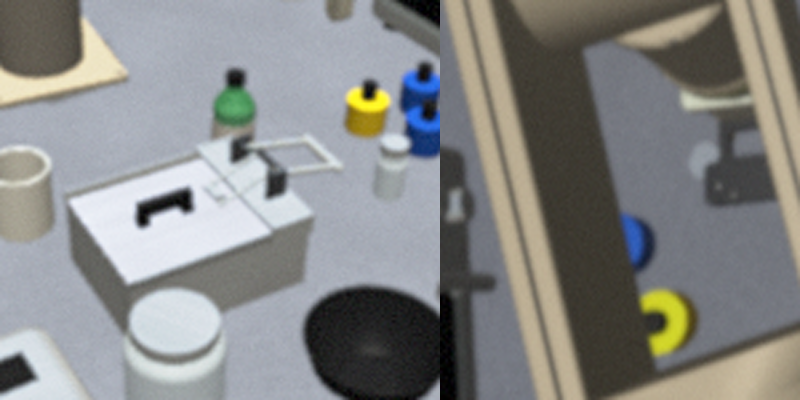

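The lever lies flat and shut at about (320,150), the loop is in the keeper at about (215,190), and the lid is home. The other things are where they were, so I am handing in.

```bash
python3 -c "
from plant import robot
print(robot.close_job())"
```

```text
the job is handed in; nothing more can be done
None
```

All three steel tins are upright in the carrier, the lid is fully home, the loop is hooked and the lever is snapped shut; I handed the job in at about 45 s, with the things around it unmoved as far as the last pictures show.

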